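# Clear the pedal bin's lid, then tread the pedal down to its third notch and hold it

### The job

A flattened drinks can has been left on the lid of the pedal bin. Put it in the folding crate with the other flattened can while the lid is still shut, then press the bin's pedal down past its first two clicks to the third, the lid standing wide open, and keep it there: the pedal springs back if let go, so finish while still holding it down. Leave the crate, the jar, the bottle and the funnel where they stand.

Things in the scene. Friction and masses are not known exactly. Their poses are not given: they have to be found in the camera images.
- bin: Chrome pedal bin fixed to the floor: upright round steel body 170 mm in diameter on a black base, 262 mm high over the shut lid. Origin: centre of its underside, on the floor; z up; its front, where the pedal sticks out, faces its own -x, the lid's hinge is at the back (+x).
- pedal_angle (a joint): The bin's pedal, angle in rad: 0 = up at rest, grows as pressed, stop at 0.29. Pivot: level, along the bin's y, 20 mm in front of the bin's axis, 26 mm above the floor. It clicks at about 0.07, 0.15 and 0.24; the third notch is from there to the stop. A spring returns it to 0 from anywhere. Pressing takes 9 N at first, up to 14 N before each click, 8 to 10 N to hold. Lid angle = 4.6 x pedal angle.
- bin_pedal: The pedal itself, a steel lever 40 to 60 mm wide that comes out of the bin's front near the floor and ends in a ribbed black rubber tread. Origin on its pivot; its axes are the bin's when it is at rest.
- bin_tread (a point): Centre of the tread's upper face; the tread is 44 mm (bin's x) x 56 mm (y) x 6 mm. It lies 106 mm in front of the pivot, 40 mm in front of the bin's wall; 48 mm above the floor at rest (sloping 0.14 rad, outer edge higher), 18 mm at the stop (0.15 rad, outer edge lower). Axes as the pedal's. Press it from above with the tool leaning back a little, away from the bin.
- bin_lid (a joint): The bin's lid, a flat steel disc 176 mm in diameter and 12 mm thick, hinged at the back of the bin, worked by the pedal: angle in rad, 0 = shut, 1.33 = wide open.
- bin_lid_centre (a point): Centre of the lid's upper face, 262 mm above the floor when shut; level then.
- lid_can: The flattened drinks can that lies on the bin's lid at the start: a slim aluminium can trodden flat end to end, a crumpled disc 58 mm in diameter and 28 mm high, about 18 g. Origin: centre of its underside; z along its axis.
- crate_can: The other flattened can, of the same shape and size, lying in the crate.
- crate: Grey folding crate standing open and upright on the floor, loose, 0.8 kg: 220 mm along its x, 300 mm along its y, 120 mm high, latticed sides and floor 8 mm thick. Origin: centre of its underside on the floor; z up. The other flattened can lies in its half towards +y; its half towards -y is empty.
- jar: Glass jam jar with a metal lid, 70 mm in diameter, 95 mm high, standing on the floor. Bystander. Origin: centre of its underside, z up.
- pet: Clear PET bottle with a white cap, empty, 65 mm in diameter, 215 mm high, standing on the floor. Bystander. Origin: centre of its underside, z up.
- funnel: Black plastic funnel standing mouth down on the floor, spout up: 110 mm across the mouth, 115 mm high. Bystander. Origin: centre of the mouth, on the floor, z up.
Things that resemble listed ones, but are neither listed nor needed, are in the scene too. Leave any black or purple look-alike of the lid_can alone.

How it is judged:
By the outcome, as a careful person would: the job done as asked, in the order asked, and still so for the second after the job is handed in, while the arm keeps its last pose, push and grip.
It also fails if it takes over 56 s, if anything falls off the work surface, if the arm or the gripper's body presses on something with over 40 N, if the wrist force passes 120 N, or if a joint passes its speed limit or range.

### The arm

A 6-joint arm with a two-finger parallel gripper is mounted at the origin on the work surface. World frame = base frame: x ahead of the robot, y to its left, z up, the work surface at z = 0. Lengths are in m, angles in rad, forces in N, time in s.
With the tool pointing down it reaches from about 0.375 to 0.975 m from the base axis. Payload 3.8 kg.
Tool frame: the origin (TCP) lies on the centre line of the jaws, within the pads' length; the fingertips stand 17 mm ahead of it and the grasp point (between the pads) lies 2 mm behind it; z points along the fingers, y is the direction in which the jaws open and shut (so a half turn about z gives the same grasp; the last joint's range is limited). The gripper opens to 85 mm and grips with 20 to 120 N. Pads are 22 mm wide; open, the fingers measure 114 mm over their backs; the gripper's body (76 mm by 85 mm) begins 54 mm behind the grasp point. The pads swing forward as they close: fully open they stand 13 mm farther back than shut.
Start: joints at [-1.145, 0.264, 1.604, -0, 1.274, -0.037], TCP at [0.301, -0.604, 0.218] pointing down, gripper open.
Joint ranges: [-2.63, 2.63], [-0.94, 2.18], [0.31, 2.57], [-1.31, 4.45], [0, 2.66], [-2.55, 2.55]. Speed limits (rad/s): [2.57, 2.57, 3.14, 3.14, 3.14, 3.14].

### API

Orientations are given as [roll, pitch, yaw] about the fixed x, y, z axes, in that order (R = Rz(yaw) Ry(pitch) Rx(roll)).
In Python, from rig import r gives the robot as it stands. The module is installed in compiled form; this text tells all that it offers.
- The arm moves only by the shell command python3 -m handwheel 'ROWS'. ROWS is JSON, one flat list of numbers, 7 for each row, row after row: the closure, from 0 (fully open) to 1 (shut), then the shift along the tool's x, y, z in mm, then the turn, a rotation vector about the tool's x, y, z in rad. In form: [fingers, x, y, z, ax, ay, az, fingers, x, y, z, ax, ay, az, ...]. A call has 1 to 20 rows; each row is the pose to reach, as a shift and turn from the pose commanded when the call began, along the tool's axes at that moment; what a row does not reach only later rows make up. A row lasts 1/8 s, in which the tool goes at most 62.5 mm and 10.7 degrees, less where a joint would pass 70% of its speed; a pose out of reach is approached as far as the arm can. A call with a gripper value outside its range is refused whole. The fingers move at their own pace and stop on an object; the grip force is fixed at half the most. Time passes only in rows, so rows that repeat a pose let the fingers close. It gives the time, the measured TCP pose, the force and the opening at its end, in the units of the state.
- r.get_state(): the state, without advancing time (a new reading comes with each control period).
- r.read_camera(name): name is "scene" or "top" or "wrist"; returns the picture (420x560x3 uint8, red, green, blue); there is no depth.
- r.calibration(name): a dict with "fov_y" (degrees; the focal length in pixels is half the picture's height over the tangent of half this angle, whatever the lens; pixels are square), "cx", "cy" (the principal point, pixels), "R" (3x3) and "t" (3): a world point X has camera coordinates R X + t. Camera axes: x right, y down, z forward; pixel columns grow to the right and rows downward; lengths in m; the calibration is good to about 2 mm. A picture is of the moment at which its call begins: read the wrist's pose just before it. calibration takes no time and is no camera call; for the wrist camera it gives the pose at the moment of the call.
- r.job_done(): hands the job in, once; it reports no verdict.
The state is a dict: "t": time; "joints": joint angles; "joint_velocities": joint speeds; "tau": joint torques, N m; "position": TCP position; "orientation": TCP orientation; "wrist_force": force on the tool from outside, world axes, zero at the start; "torque": the same for the moment, N m; "grip_width": finger opening in m.
Only numpy, scipy, OpenCV 4.12 (cv2) and the standard library are available. Lean on these libraries where they do the work, as an engineer would, in place of code of your own. Each camera call takes 0.05 s, during which the arm holds its last target.

## Working session

There is one attempt and no reset: what is moved stays moved. The work goes in short steps, Python scripts to look and compute and a shell command to move; the robot and the scene stay as the last step left them, time stands still between calls to the robot, and variables do not carry over. Pictures are saved under pics/ and viewed, and the job is handed in when it is done.

```bash
mkdir -p pics; python3 - <<'E'
from rig import r
import cv2
print(r.get_state())
for n in("scene","top","wrist"):
    c=r.calibration(n);print(n,c)
    cv2.imwrite(f"pics/{n}0.png",r.read_camera(n)[:,:,::-1])
E
```

```text
{'t': 0.0, 'joints': array([-1.14489528e+00,  2.64754292e-01,  1.60541681e+00,  3.29295032e-05,
        1.27369947e+00, -3.69249248e-02]), 'joint_velocities': array([-1.66239069e-03, -8.29094050e-04, -7.67719639e-04,  1.73968676e-03,
       -4.24495344e-04,  4.40209340e-05]), 'tau': array([ 1.51455817e-03, -5.15100682e+01, -3.67318618e+01, -5.92932270e-05,
        1.29709026e-02, -1.23407426e-05]), 'position': array([ 0.30104264, -0.60327556,  0.21633819]), 'orientation': array([-3.13931745e+00, -1.15536114e-04,  4.62816164e-01]), 'wrist_force': array([-0.71264106,  0.46322029, -1.01334516]), 'torque': array([-0.01820367,  0.00692164,  0.05605775]), 'grip_width': 0.08547130228997425}
scene {'fov_y': 56.91040812812068, 'cx': 276.9776463718468, 'cy': 216.4275681163082, 'R': array([[ 3.85419689e-01,  9.22741075e-01, -7.55929154e-04],
       [ 6.90017528e-01, -2.88757113e-01, -6.63698080e-01],
       [-6.12639760e-01,  2.55280703e-01, -7.48000192e-01]]), 't': array([-0.23784192, -0.32285641,  1.679853  ])}
top {'fov_y': 50.92715549870051, 'cx': 281.7599886406537, 'cy': 209.8064068180091, 'R': array([[-0.06626542, -0.99780074, -0.00160815],
       [-0.9773371 ,  0.06523098, -0.20138797],
       [ 0.20104996, -0.01177335, -0.97951024]]), 't': array([0.02614235, 0.64839662, 1.27971378])}
wrist {'fov_y': 63.97794809914139, 'cx': 280.7557643522083, 'cy': 211.13209305189483, 'R': array([[ 0.44594682, -0.89505632, -0.00237106],
       [-0.84587433, -0.42230582,  0.32581345],
       [-0.2926227 , -0.14328986, -0.9454311 ]]), 't': array([-0.67320134, -0.04220596,  0.38182188])}
```

View pics/scene0.png

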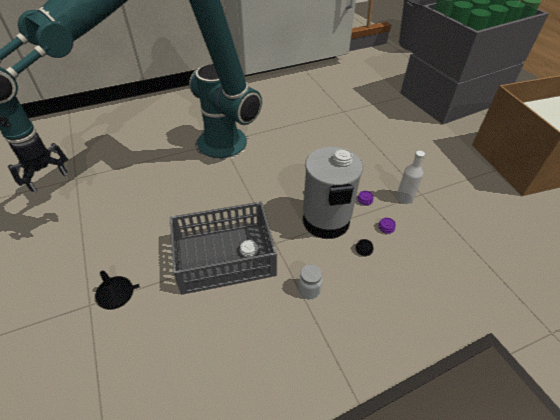

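View pics/top0.png

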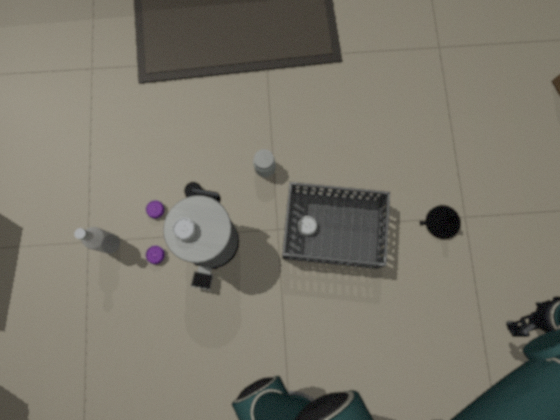

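View pics/wrist0.png

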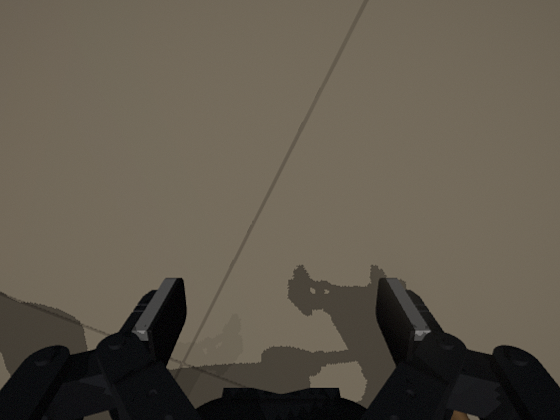

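```bash
cat > h.py <<'E'
import numpy as np, cv2
from rig import r
def ray(n,u,v,c=None):
    c=c or r.calibration(n); f=210/np.tan(np.radians(c["fov_y"]/2))
    R=np.array(c["R"]);o=-R.T@np.array(c["t"])
    return o,R.T@np.array([(u-c["cx"])/f,(v-c["cy"])/f,1])
def onz(n,u,v,z,c=None):
    o,d=ray(n,u,v,c); return o+d*(z-o[2])/d[2]
def proj(n,X,c=None):
    c=c or r.calibration(n); f=210/np.tan(np.radians(c["fov_y"]/2))
    p=np.array(c["R"])@np.array(X)+c["t"]; return p[:2]/p[2]*f+[c["cx"],c["cy"]]
def crop(src,x0,y0,x1,y1,k,out):
    im=cv2.imread(src)[y0:y1,x0:x1]; cv2.imwrite(out,cv2.resize(im,None,fx=k,fy=k,interpolation=cv2.INTER_CUBIC))
E
python3 - <<'E'
from h import *
a=cv2.imread("pics/top0.png")[160:300,130:270];b=cv2.imread("pics/scene0.png")[130:270,290:430]
c=cv2.imread("pics/top0.png")[160:300,265:405]
f=lambda i,k:cv2.resize(i,None,fx=k,fy=k,interpolation=cv2.INTER_CUBIC)
cv2.imwrite("pics/c0.png",np.vstack([np.hstack([f(a,2.8),f(b,2.8)])]))
cv2.imwrite("pics/c1.png",f(c,4))
E
```

```text
(no output)
```

View pics/c0.png

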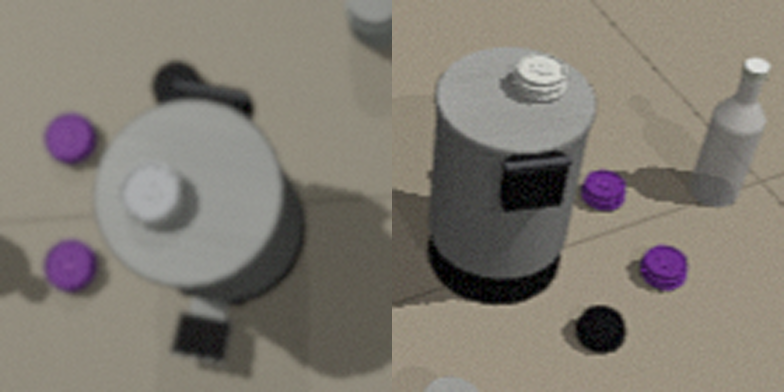

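View pics/c1.png

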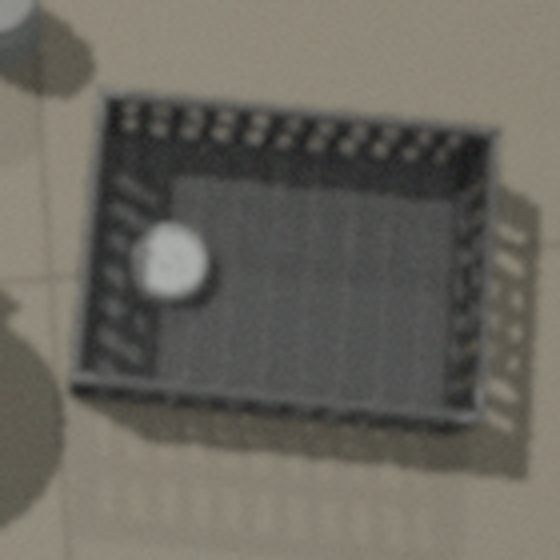

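```bash
python3 - <<'E'
from h import *
np.set_printoptions(precision=4,suppress=True)
t=cv2.imread("pics/top0.png");s=cv2.imread("pics/scene0.png")
def blob(im,m,near):
    n,l,st,ce=cv2.connectedComponentsWithStats(m.astype(np.uint8)); 
    i=l[near[1],near[0]]; return st[i],ce[i],l==i
# can top
g=t.max(2); print("can",g[229,184],g[229,210])
for th in (165,175,185):
    st,ce,_=blob(t,g>th,(184,229));print(th,st,ce,onz("top",*ce,.288))
gs=s.max(2);print(gs[157,343],gs[170,330])
for th in (165,180,195):
    st,ce,_=blob(s,gs>th,(343,156));print(th,st,ce,onz("scene",*ce,.28))
# lid circle top: hand points
P=np.array([(98,195),(190,100),(281,195),(190,287),(120,130),(258,130),(122,258),(258,258)])/2.8+[130,160]
w=np.array([onz("top",*p,.262)[:2] for p in P]);A=np.c_[2*w,np.ones(len(w))];q=np.linalg.lstsq(A,(w**2).sum(1),rcond=None)[0]
print("lid",q[:2],np.sqrt(q[2]+q[0]**2+q[1]**2))
T=[onz("top",u/2.8+130,v/2.8+160,.048) for u,v in[(180,315),(230,320),(223,360),(173,353)]]
print("tread",np.array(T),np.mean(T,0))
C=np.array([onz("top",u/4+265,v/4+160,.12) for u,v in [(103,95),(499,129),(480,424),(76,387)]]);print("crate",C,C.mean(0),np.linalg.norm(C-np.roll(C,1,0),axis=1))
print("ccan",onz("top",170/4+265,261/4+160,.036))
for nm,u,v,z in [("jar",264,158,.095),("pet",82,234,.215),("funnel",443,222,0.0),("purp1",155.,210,.028),("purp2",155.,255.5,.028),("blk",193,189,.02)]: print(nm,onz("top",u,v,z))
E
```

```text
can 170 152
165 [175 220  17  17 216] [183.2778 228.1435] [0.5726 0.2361 0.288 ]
175 [     0      0    560    420 235200] [279.5 209.5] [ 0.6043 -0.0086  0.288 ]
185 [     0      0    560    420 235200] [279.5 209.5] [ 0.6043 -0.0086  0.288 ]
203 150
165 [     0      0    560    420 233937] [278.8081 209.9427] [ 0.7    -0.0291  0.28  ]
180 [     0      0    560    420 234162] [278.8356 209.8735] [ 0.6998 -0.0289  0.28  ]
195 [     0      0    560    420 234288] [278.82   209.8333] [ 0.6996 -0.0289  0.28  ]
lid [0.5736 0.2047] 0.08622433560266228
tread [[0.4779 0.2579 0.048 ]
 [0.469  0.2045 0.048 ]
 [0.4273 0.2134 0.048 ]
 [0.4382 0.2665 0.048 ]] [0.4531 0.2356 0.048 ]
crate [[ 0.7145 -0.0481  0.12  ]
 [ 0.6692 -0.3376  0.12  ]
 [ 0.4548 -0.2992  0.12  ]
 [ 0.5002 -0.0136  0.12  ]] [ 0.5847 -0.1746  0.12  ] [0.217  0.293  0.2177 0.2891]
ccan [ 0.6008 -0.0937  0.036 ]
jar [0.8078 0.0268 0.095 ]
pet [0.5877 0.523  0.215 ]
funnel [ 0.5885 -0.5274  0.    ]
purp1 [0.6824 0.3798 0.028 ]
purp2 [0.5393 0.381  0.028 ]
blk [0.7446 0.2605 0.02  ]
```

```bash
cat >> h.py <<'E'
from scipy.spatial.transform import Rotation as Ro
def tool():
    s=r.get_state(); return s["position"],Ro.from_euler("xyz",s["orientation"]),s
def plan(p,rpy):
    P,R,s=tool(); q=Ro.from_euler("xyz",rpy)
    return np.round(R.inv().apply(np.array(p)-P)*1000,1), np.round((R.inv()*q).as_rotvec(),3)
E
python3 - <<'E'
from h import *
np.set_printoptions(precision=4,suppress=True)
P,R,s=tool();c=r.calibration("wrist");Rc=np.array(c["R"]);o=-Rc.T@c["t"]
print("cam in tool",R.inv().apply(o-P),"axis",R.inv().apply(Rc[2]))
print(plan([.573,.236,.40],[np.pi,0,1.415]))
E
```

```text
cam in tool [ 0.0841 -0.0005 -0.1566] axis [-0.3259 -0.0005  0.9454]
(array([ 618.1, -630.1, -182.2]), array([-0.002, -0.001, -0.952]))
```

```bash
python3 -m handwheel '[0,0,0,-62,0,0,0, 0,50,-50,-124,0,0,-0.1, 0,618,-630,-182,0,0,-0.952, 0,618,-630,-182,0,0,-0.952, 0,618,-630,-182,0,0,-0.952, 0,618,-630,-182,0,0,-0.952, 0,618,-630,-182,0,0,-0.952, 0,618,-630,-182,0,0,-0.952, 0,618,-630,-182,0,0,-0.952, 0,618,-630,-182,0,0,-0.952, 0,618,-630,-182,0,0,-0.952, 0,618,-630,-182,0,0,-0.952, 0,618,-630,-182,0,0,-0.952, 0,618,-630,-182,0,0,-0.952, 0,618,-630,-182,0,0,-0.952, 0,618,-630,-182,0,0,-0.952, 0,618,-630,-182,0,0,-0.952, 0,618,-630,-182,0,0,-0.952]'; python3 - <<'E'
from h import *
c=r.calibration("wrist");cv2.imwrite("pics/w1.png",r.read_camera("wrist")[:,:,::-1])
import pickle;pickle.dump(c,open("w1.pkl","wb"));print(r.get_state())
E
```

```text
t: 2.4
position: [0.5728, 0.235, 0.3992]
orientation: [-3.141, 0.001, 1.415]
wrist_force: [0.6, -0.4, 0.2]
grip_width: 0.0852
{'t': 2.45, 'joints': array([ 3.48774060e-01,  1.02748952e-01,  1.46614546e+00, -4.58277131e-04,
        1.57340046e+00,  5.05609333e-01]), 'joint_velocities': array([-1.12850751e-02, -1.00727601e-02,  1.09566950e-03,  2.20022113e-03,
       -8.74946741e-05,  1.64260687e-03]), 'tau': array([ 5.44846728e-01, -4.37722850e+01, -3.84973562e+01,  3.71446554e-02,
       -1.73494272e-02, -2.27954501e-03]), 'position': array([0.57277381, 0.2346024 , 0.39947669]), 'orientation': array([-3.14120026e+00,  7.41046221e-04,  1.41396017e+00]), 'wrist_force': array([-0.54093426, -0.39674306,  0.75785153]), 'torque': array([ 0.00439857, -0.01317695, -0.01151319]), 'grip_width': 0.08549946522544427}
```

View pics/w1.png

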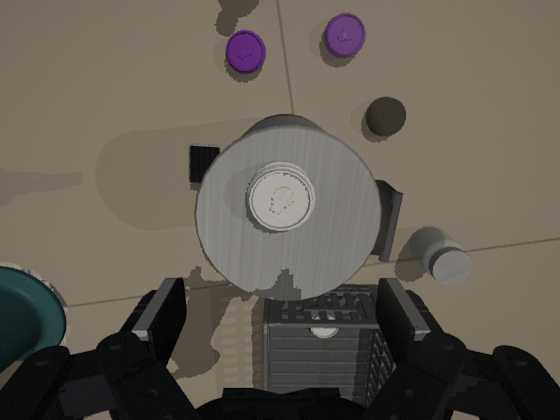

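```bash
python3 - <<'E'
from h import *
import pickle
np.set_printoptions(precision=4,suppress=True)
c=pickle.load(open("w1.pkl","rb"))
# can top ellipse by eye, lid circle
can=np.array([(249,201),(281,171),(314,201),(281,230),(258,222),(304,222)],float)
def circ(P,z):
    w=np.array([onz("wrist",*p,z,c)[:2] for p in P]);A=np.c_[2*w,np.ones(len(w))];q=np.linalg.lstsq(A,(w**2).sum(1),rcond=None)[0]
    return q[:2],np.sqrt(q[2]+q[0]**2+q[1]**2)
print("can",circ(can,.290))
print("lid",circ(np.array([(195,205),(381,205),(289,299),(288,125),(218,147),(358,147),(222,271),(355,271)]),.262))
T=np.array([onz("wrist",u,v,.048,c) for u,v in [(191,146),(189,183),(219,183)]]);print(T)
print("hinge",onz("wrist",395,195,.22,c),onz("wrist",386,256,.22,c))
g=cv2.imread("pics/w1.png")
print("tcp",proj("wrist",tool()[0],c),plan([.573,.236,.282],[np.pi,0,1.415]))
cv2.imwrite("pics/w1c.png",cv2.resize(g[100:310,170:420],None,fx=2.8,fy=2.8,interpolation=cv2.INTER_CUBIC))
E
```

```text
can (array([0.573 , 0.2362]), np.float64(0.026361468938847554))
lid (array([0.5754, 0.211 ]), np.float64(0.08692608189033707))
[[0.4413 0.2682 0.048 ]
 [0.4245 0.2132 0.048 ]
 [0.4705 0.2059 0.048 ]]
hinge [0.6875 0.2031 0.22  ] [0.6744 0.1339 0.22  ]
tcp [281.6008 267.3332] (array([  1.5,   0.1, 117.5]), array([-0.   ,  0.001, -0.001]))
```

View pics/w1c.png

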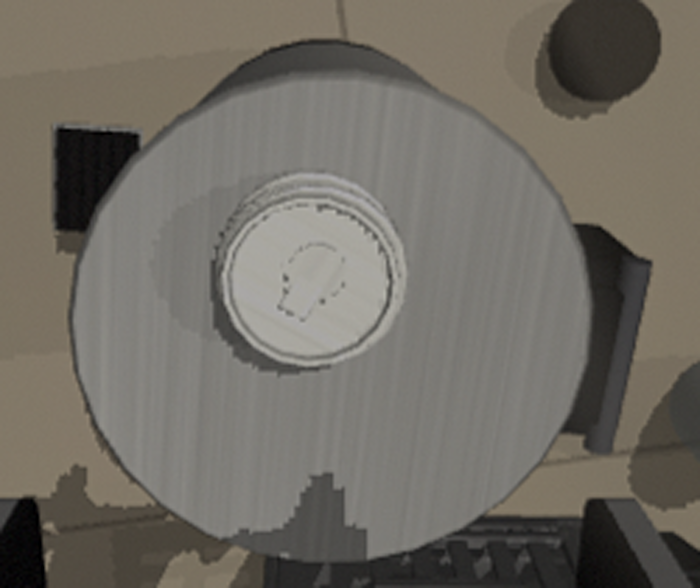

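```bash
python3 -m handwheel '[0,1,0,50,0,0,0, 0,1,0,85,0,0,0, 0,1,0,105,0,0,0, 0,1,0,117,0,0,0, 0,1,0,117,0,0,0]'; python3 - <<'E'
from h import *
cv2.imwrite("pics/w2.png",r.read_camera("wrist")[:,:,::-1])
cv2.imwrite("pics/s2.png",cv2.resize(r.read_camera("scene")[100:240,270:430,::-1],None,fx=4,fy=4,interpolation=cv2.INTER_CUBIC))
E
```

```text
t: 3.08
position: [0.5732, 0.2362, 0.2827]
orientation: [-3.141, 0.0, 1.414]
wrist_force: [-1.1, 0.5, 0.2]
grip_width: 0.0856
```

View pics/w2.png

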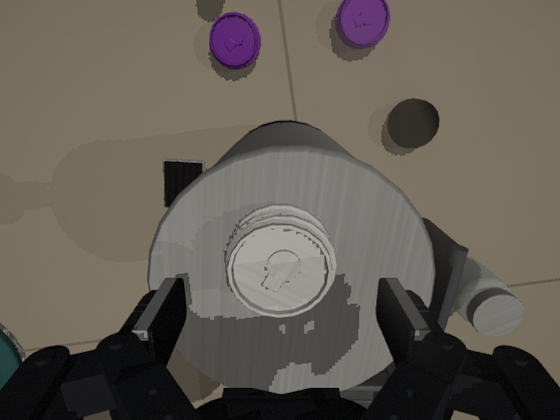

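View pics/s2.png

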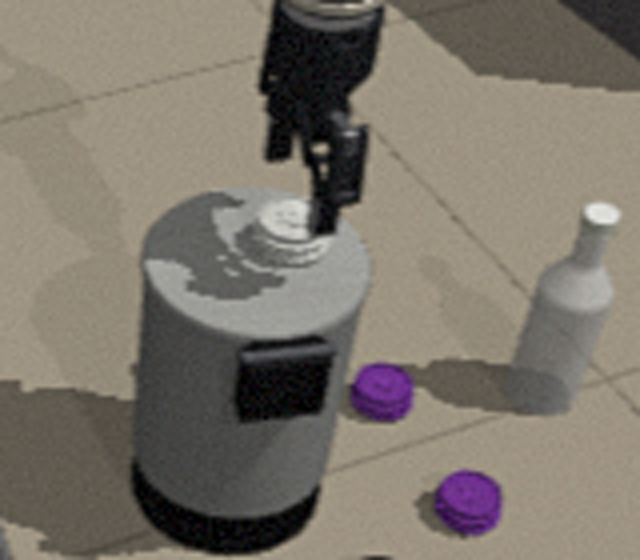

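```bash
python3 -m handwheel '[1,0,0,0,0,0,0, 1,0,0,0,0,0,0, 1,0,0,0,0,0,0, 1,0,0,0,0,0,0, 1,0,0,0,0,0,0, 1,0,0,-20,0,0,0, 1,0,0,-40,0,0,0]'; python3 - <<'E'
from h import *
cv2.imwrite("pics/w3.png",r.read_camera("wrist")[:,:,::-1])
E
```

```text
t: 4.05
position: [0.5735, 0.2367, 0.3245]
orientation: [3.141, -0.0, 1.415]
wrist_force: [0.4, -0.5, 0.6]
grip_width: 0.0002
```

View pics/w3.png

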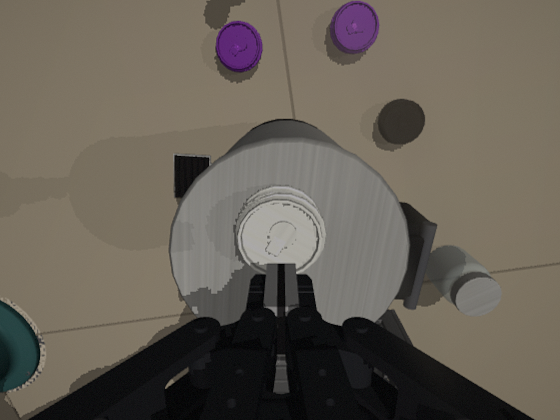

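```bash
python3 - <<'E'
from h import *
np.set_printoptions(precision=4,suppress=True)
P=np.array([.5732,.2362,.2827]); d=np.array([.988,-.155,0])
for k in (.0425,.057,-.0425,-.057):
  for dz in (0.004,-0.017): print(k,dz,(proj("scene",P+d*k+[0,0,dz])-[270,100])*4)
for z in (.262,.29): print("can",z,(proj("scene",[.573,.236,z])-[270,100])*4,proj("wrist",[.573,.236,z]),proj("top",[.573,.236,z]))
cv2.imwrite("pics/s3.png",cv2.resize(r.read_camera("scene")[100:240,270:430,::-1],None,fx=4,fy=4,interpolation=cv2.INTER_CUBIC))
print(tool()[0])
E
```

```text
0.0425 0.004 [312.9024 256.3461]
0.0425 -0.017 [309.0738 277.7522]
0.057 0.004 [319.9412 268.9761]
0.057 -0.017 [315.9857 290.3837]
-0.0425 0.004 [273.8432 186.2608]
-0.0425 -0.017 [270.6908 207.6074]
-0.057 0.004 [267.5331 174.9384]
-0.057 -0.017 [264.4855 196.2672]
can 0.262 [288.4818 245.4909] [278.2389 223.5715] [185.5492 229.6184]
can 0.29 [293.1097 216.982 ] [278.2059 239.3966] [183.15   227.8646]
[0.5752 0.2373 0.3278]
```

View pics/s3.png

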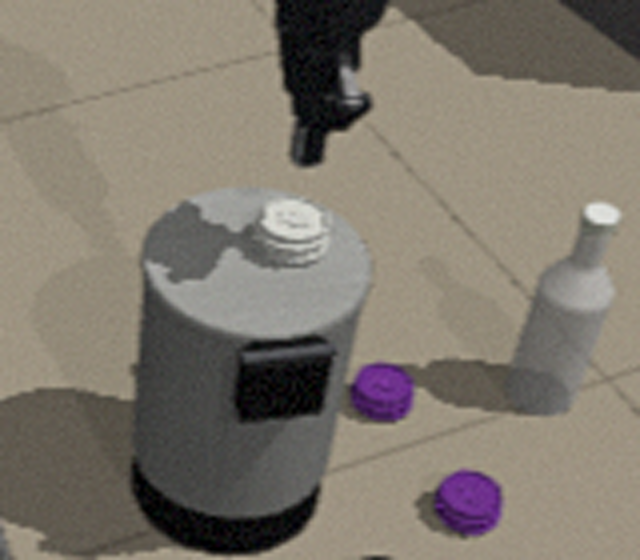

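```bash
python3 - <<'E'
from h import *
np.set_printoptions(precision=4,suppress=True)
for i in range(4): print(r.get_state()["position"],r.get_state()["t"])
for z in (.3,.31,.32,.33,.34): print(z,(proj("scene",[.574,.2365,z])-[270,100])*4,proj("wrist",[.574,.2365,z]))
t=r.read_camera("top");cv2.imwrite("pics/t3.png",cv2.resize(t[160:300,130:270,::-1],None,fx=4,fy=4,interpolation=cv2.INTER_CUBIC));print(r.get_state()["position"])
for z in (.3,.31,.32,.33,.34): print((proj("top",[.574,.2365,z])-[130,160])*4)
E
```

```text
[0.5752 0.2373 0.3278] 4.15
[0.5752 0.2373 0.3278] 4.15
[0.5752 0.2373 0.3278] 4.15
[0.5752 0.2373 0.3278] 4.15
0.3 [296.0415 207.1702] [279.3394 245.8319]
0.31 [297.7653 196.6047] [279.3912 253.1532]
0.32 [299.5116 185.9017] [279.4484 261.2302]
0.33 [301.2807 175.0584] [279.5118 270.1864]
0.34 [303.0731 164.0721] [279.5824 280.1734]
[0.5746 0.2371 0.326 ]
[208.2194 267.3387]
[204.6051 264.6885]
[200.9252 261.9901]
[197.1778 259.2423]
[193.3611 256.4437]
```

View pics/t3.png

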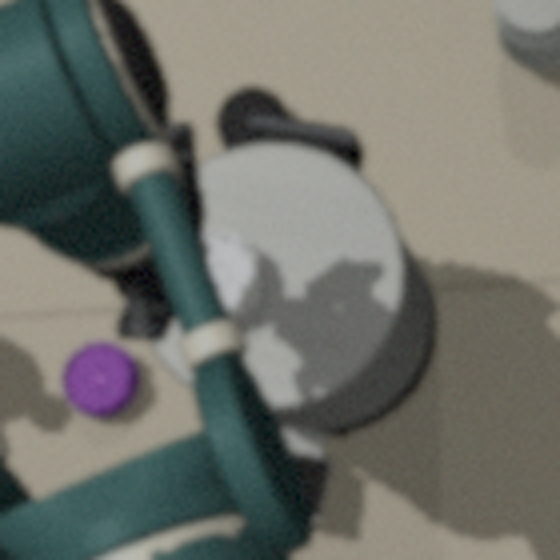

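```bash
python3 - <<'E'
from h import *
np.set_printoptions(precision=4,suppress=True)
P,R,s=tool();print(P)
o1,d1=ray("wrist",281,264);o2,d2=ray("scene",270+305/4,100+160/4)
A=np.c_[d1,-d2];k=np.linalg.lstsq(A,o2-o1,rcond=None)[0];a=o1+k[0]*d1;b=o2+k[1]*d2;print(a,b,"tool",R.inv().apply((a+b)/2-P))
g=cv2.imread("pics/w3.png");cv2.imwrite("pics/w3c.png",cv2.resize(g[170:420,180:380],None,fx=2.4,fy=2.4,interpolation=cv2.INTER_CUBIC))
E
```

```text
[0.5746 0.2371 0.326 ]
[0.5754 0.2444 0.3373] [0.5702 0.2403 0.3399] tool [ 0.0049 -0.0025 -0.0125]
```

View pics/w3c.png

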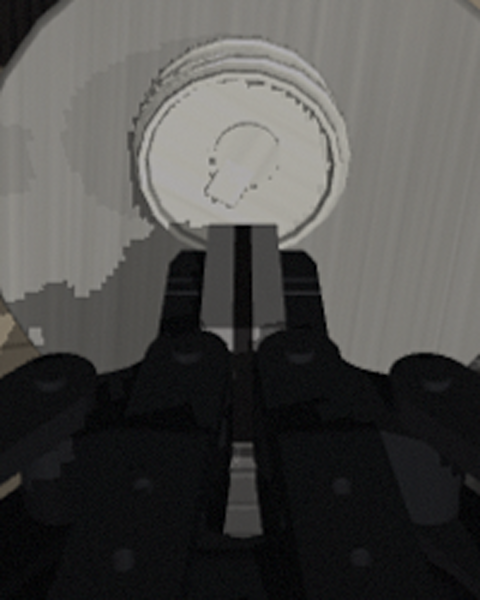

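```bash
python3 -m handwheel '[0,0,0,0,0,0,0, 0,0,0,0,0,0,0, 0,0,0,0,0,0,0, 0,0,0,0,0,0,0, 0,0,0,20,0,0,0, 0,0,0,45,0,0,0, 0,0,0,60,0,0,0, 0,0,0,70,0,0,0, 0,0,0,70,0,0,0]'; python3 - <<'E'
from h import *
a=r.read_camera("wrist")[:,:,::-1]
b=cv2.resize(r.read_camera("scene")[120:210,290:410,::-1],None,fx=4.66,fy=4.66,interpolation=cv2.INTER_CUBIC)[:420]
cv2.imwrite("pics/w4.png",a);cv2.imwrite("pics/s4.png",b)
E
```

```text
t: 5.32
position: [0.5728, 0.2364, 0.2516]
orientation: [-3.14, 0.001, 1.415]
wrist_force: [0.3, -0.1, 0.0]
grip_width: 0.0855
```

View pics/w4.png

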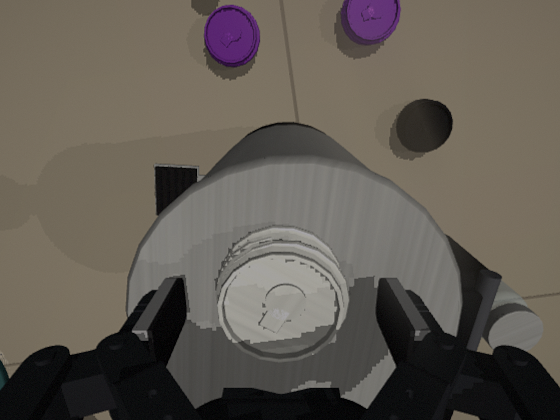

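View pics/s4.png

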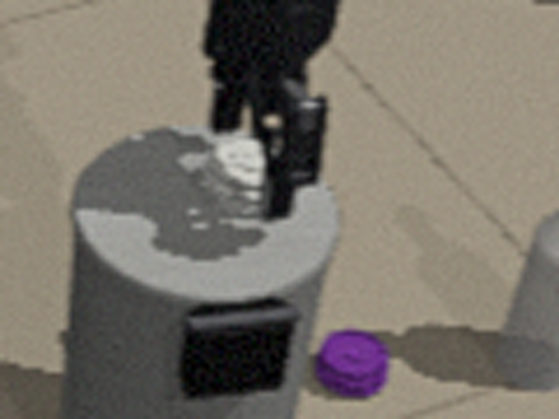

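```bash
python3 -m handwheel '[1,0,0,0,0,0,0, 1,0,0,0,0,0,0, 1,0,0,0,0,0,0, 1,0,0,0,0,0,0]'; python3 - <<'E'
from h import *
for z in (.262,.27,.28): print(z,proj("scene",[.573+.05*.988,.2364-.05*.155,z]))
E
```

```text
t: 5.92
position: [0.574, 0.2369, 0.2543]
orientation: [3.139, -0.001, 1.415]
wrist_force: [-0.5, 0.6, 6.0]
grip_width: 0.0556
0.262 [348.01521889 171.93430133]
0.27 [348.38124638 169.92238015]
0.28 [348.84414925 167.37796987]
```

```bash
python3 -m handwheel '[1,0,0,-15,0,0,0, 1,0,0,-45,0,0,0, 1,0,0,-90,0,0,0, 1,0,0,-110,0,0,0]'; python3 - <<'E'
from h import *
a=r.read_camera("wrist")[:,:,::-1];cv2.imwrite("pics/w5.png",a)
np.set_printoptions(precision=4,suppress=True)
C=np.array([.5847,-.1746]);y=np.array([.155,.988])
print(C-.07*y, plan([.574,-.245,.36],[np.pi,0,1.415]))
E
```

```text
t: 6.42
position: [0.5742, 0.237, 0.3663]
orientation: [3.138, -0.002, 1.415]
wrist_force: [0.8, 1.8, 0.2]
grip_width: 0.0554
[ 0.5738 -0.2438] (array([-476.5,   74.1,    7.1]), array([ 0.006, -0.004, -0.   ]))
```

View pics/w5.png

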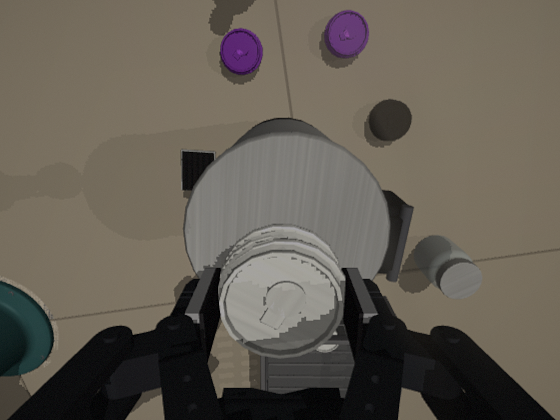

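```bash
python3 -m handwheel '[1,-60,9,0,0,0,0, 1,-120,18,0,0,0,0, 1,-180,28,20,0,0,0, 1,-240,37,50,0,0,0, 1,-300,46,80,0,0,0, 1,-360,55,110,0,0,0, 1,-420,65,130,0,0,0, 1,-470,73,140,0,0,0, 1,-477,74,150,0,0,0, 1,-477,74,150,0,0,0]'; python3 - <<'E'
from h import *
a=r.read_camera("wrist")[:,:,::-1];cv2.imwrite("pics/w6.png",a)
np.set_printoptions(precision=4,suppress=True)
import pickle;pickle.dump(r.calibration("wrist"),open("w6.pkl","wb"))
a=r.read_camera("top")[:,:,::-1];cv2.imwrite("pics/t6.png",a)
E
```

```text
t: 7.72
position: [0.5706, -0.246, 0.21]
orientation: [-3.137, -0.002, 1.413]
wrist_force: [-0.1, 0.8, -1.2]
grip_width: 0.055
```

View pics/w6.png

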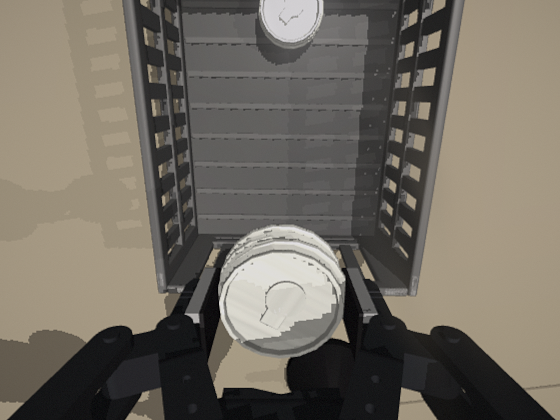

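View pics/t6.png

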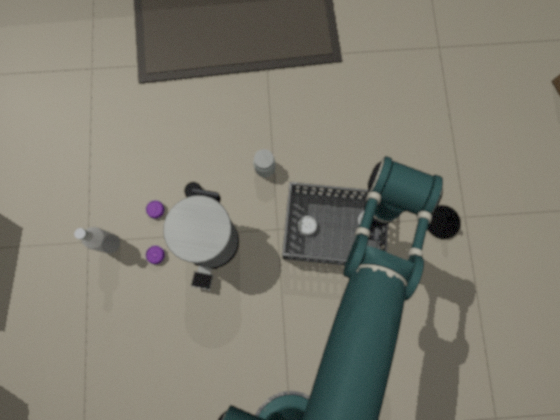

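```bash
python3 - <<'E'
from h import *
import pickle
np.set_printoptions(precision=4,suppress=True)
c=pickle.load(open("w6.pkl","rb"))
a=onz("wrist",162,291,.12,c);b=onz("wrist",414,293,.12,c);print(a,b,np.linalg.norm(a-b))
x=(b-a)/np.linalg.norm(b-a);y=np.array([-x[1],x[0],0]);m=(a+b)/2;print("yaw",np.arctan2(x[1],x[0]),"target",m+.08*y, m+.15*y)
print(tool()[0],plan(np.r_[(m+.08*y)[:2],0.0],[np.pi,0,1.415]))
E
```

```text
[ 0.4598 -0.3009  0.12  ] [ 0.6711 -0.3361  0.12  ] 0.2142138846341782
yaw -0.16479054451659184 target [ 0.5786 -0.2396  0.12  ] [ 0.5901 -0.1705  0.12  ]
[ 0.5721 -0.2447  0.2123] (array([  5.8,   5.8, 212.3]), array([-0.001, -0.001,  0.   ]))
```

```bash
python3 -m handwheel '[1,6,4,50,0,0,0, 1,6,4,100,0,0,0, 1,6,4,150,0,0,0, 1,6,4,180,0,0,0, 1,6,4,195,0,0,0, 1,6,4,205,0,0,0, 1,6,4,205,0,0,0]'; python3 - <<'E'
from h import *
a=r.read_camera("wrist")[:,:,::-1];cv2.imwrite("pics/w7.png",a)
b=cv2.resize(r.read_camera("scene")[190:310,150:300,::-1],None,fx=4,fy=4,interpolation=cv2.INTER_CUBIC);cv2.imwrite("pics/s7.png",b)
E
```

```text
t: 8.7
position: [0.5778, -0.2405, 0.0083]
orientation: [3.141, 0.0, 1.415]
wrist_force: [0.6, 0.1, 0.3]
grip_width: 0.0556
```

View pics/w7.png

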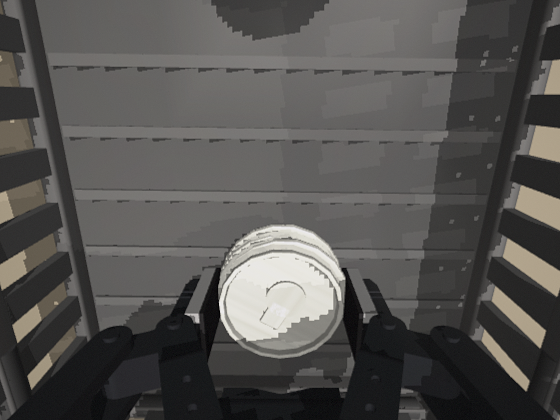

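View pics/s7.png

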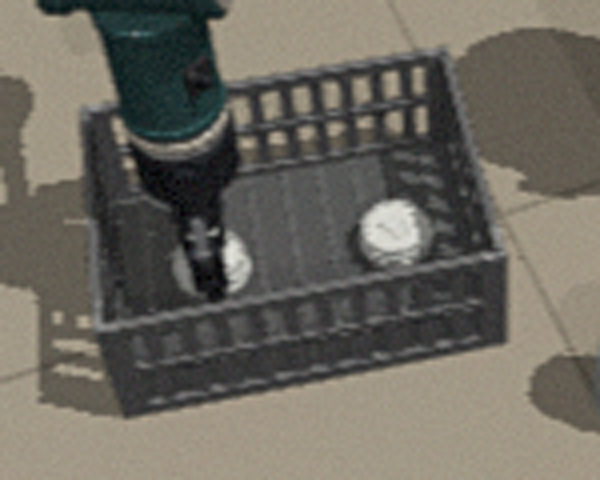

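```bash
python3 -m handwheel '[1,0,0,4,0,0,0, 1,0,0,7,0,0,0, 1,0,0,7,0,0,0]'
```

```text
t: 9.18
position: [0.5769, -0.2408, 0.0005]
orientation: [-3.141, -0.0, 1.415]
wrist_force: [-0.5, 0.3, 0.5]
grip_width: 0.0554
```

```bash
python3 -m handwheel '[1,0,0,2,0,0,0, 0,0,0,2,0,0,0, 0,0,0,2,0,0,0, 0,0,0,2,0,0,0, 0,0,0,2,0,0,0, 0,0,0,-15,0,0,0, 0,0,0,-60,0,0,0, 0,0,0,-120,0,0,0, 0,0,0,-180,0,0,0, 0,0,0,-230,0,0,0]'; python3 - <<'E'
from h import *
a=r.read_camera("wrist")[:,:,::-1];cv2.imwrite("pics/w8.png",a)
b=r.read_camera("scene")[:,:,::-1];cv2.imwrite("pics/s8.png",b)
E
```

```text
t: 10.42
position: [0.5777, -0.241, 0.2352]
orientation: [3.138, 0.001, 1.415]
wrist_force: [-0.3, -0.3, -0.4]
grip_width: 0.0857
```

View pics/w8.png

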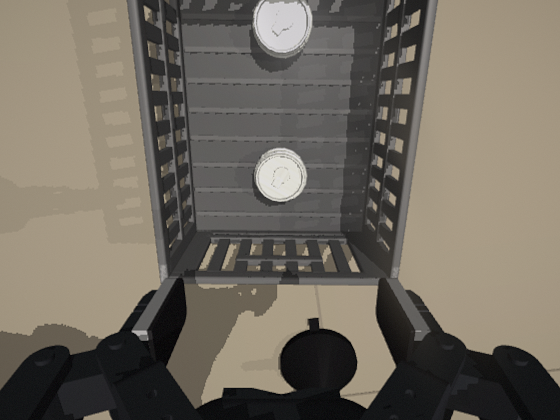

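View pics/s8.png

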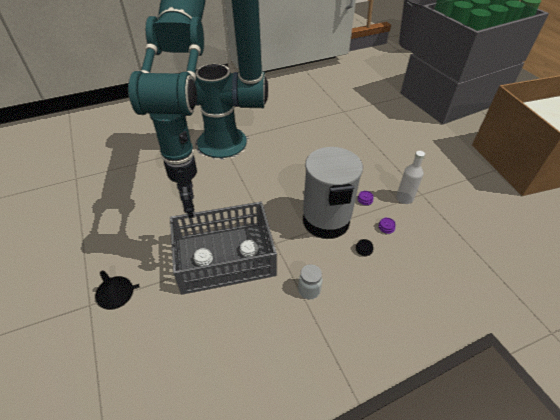

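```bash
cat >> h.py <<'E'
def press(T,z,psi,th,tip=-.014):
    q=Ro.from_euler("xyz",[np.pi,0,psi+np.pi])*Ro.from_rotvec([0,-th,0])
    tcp=np.r_[T,z]-q.apply([0,0,tip]); P,R,s=tool()
    return tcp,np.round(R.inv().apply(tcp-P)*1000,1),np.round((R.inv()*q).as_rotvec(),3),q.apply([0,0,1])
E
python3 - <<'E'
from h import *
np.set_printoptions(precision=4,suppress=True)
print(r.get_state()["t"])
for z in (.36,.12): print(press([.4545,.2363],z,-.21,.3))
E
```

```text
10.525
(array([0.4585, 0.2354, 0.3466]), array([ 452.8, -194. , -110.5]), array([-0.218, -0.225, -1.505]), array([ 0.289 , -0.0616, -0.9553]))
(array([0.4585, 0.2354, 0.1066]), array([ 453.9, -197.6,  129.5]), array([-0.218, -0.225, -1.505]), array([ 0.289 , -0.0616, -0.9553]))
```

```bash
python3 -m handwheel '[1,0,0,-60,0,0,0, 1,20,0,-110,0,0,0, 1,453,-194,-110,-0.218,-0.225,-1.505, 1,453,-194,-110,-0.218,-0.225,-1.505, 1,453,-194,-110,-0.218,-0.225,-1.505, 1,453,-194,-110,-0.218,-0.225,-1.505, 1,453,-194,-110,-0.218,-0.225,-1.505, 1,453,-194,-110,-0.218,-0.225,-1.505, 1,453,-194,-110,-0.218,-0.225,-1.505, 1,453,-194,-110,-0.218,-0.225,-1.505, 1,453,-194,-110,-0.218,-0.225,-1.505, 1,453,-194,-110,-0.218,-0.225,-1.505, 1,453,-194,-110,-0.218,-0.225,-1.505, 1,453,-194,-110,-0.218,-0.225,-1.505]'; python3 - <<'E'
from h import *
import pickle
c=r.calibration("wrist");a=r.read_camera("wrist")[:,:,::-1];cv2.imwrite("pics/w9.png",a);pickle.dump(c,open("w9.pkl","wb"))
b=r.read_camera("scene")[:,:,::-1];cv2.imwrite("pics/s9.png",b)
np.set_printoptions(precision=4,suppress=True)
print(r.get_state()["joints"],press([.4545,.2363],.36,-.21,.3)[1:3])
E
```

```text
t: 12.28
position: [0.4564, 0.2358, 0.3408]
orientation: [3.138, 0.284, 2.928]
wrist_force: [0.3, 0.7, 0.1]
grip_width: -0.0002
[ 0.566  -0.2448  1.9211 -0.2056  1.2641 -0.7496] (array([-3.9, -0.1, -5. ]), array([ 0.002, -0.016, -0.003]))
```

View pics/w9.png

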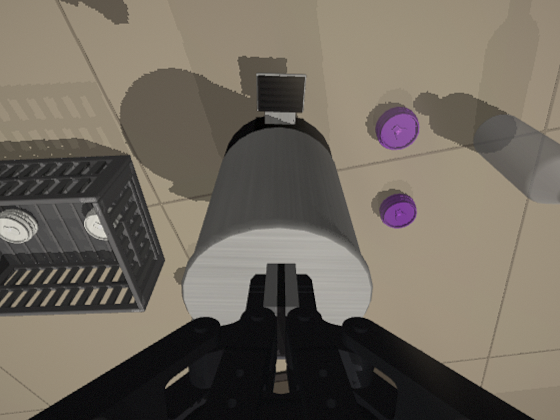

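View pics/s9.png

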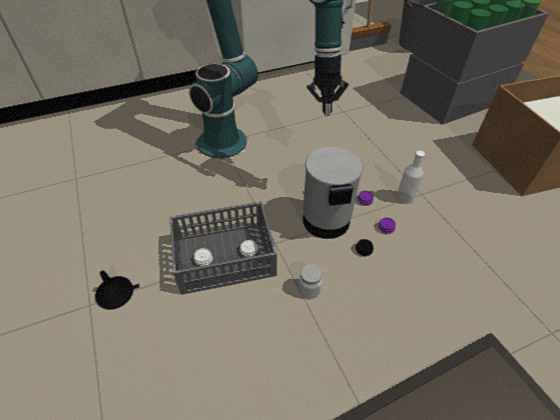

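```bash
python3 - <<'E'
from h import *
import pickle
np.set_printoptions(precision=4,suppress=True)
c=pickle.load(open("w9.pkl","rb"))
g=cv2.cvtColor(cv2.imread("pics/w9.png"),cv2.COLOR_BGR2GRAY)[68:125,245:320]
cv2.imwrite("pics/w9c.png",cv2.resize(g,None,fx=8,fy=8,interpolation=cv2.INTER_CUBIC))
# outer edge z .051, inner .045
p=np.array([onz("wrist",u,v,z,c) for u,v,z in [(257.5,75.5,.051),(304,75.5,.051),(305.5,112,.045),(256.5,112,.045)]])
print(p,p.mean(0),np.linalg.norm(p-np.roll(p,1,0),axis=1))
for a,b in((0,1),(3,2)):
  d=p[b]-p[a];print("yaw y",np.arctan2(-d[0],d[1]))
E
```

```text
[[0.4255 0.2159 0.051 ]
 [0.4372 0.2695 0.051 ]
 [0.4828 0.2639 0.045 ]
 [0.4695 0.2029 0.045 ]] [0.4537 0.238  0.048 ] [0.0463 0.0549 0.0464 0.0624]
yaw y -0.21438820102519002
yaw y -0.214790815379379
```

View pics/w9c.png

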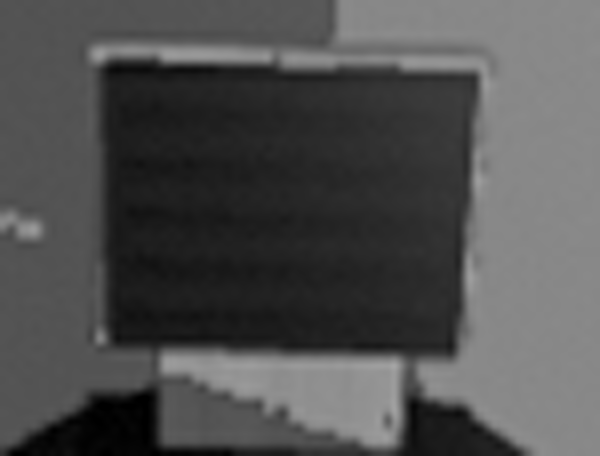

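```bash
python3 - <<'E'
from h import *
np.set_printoptions(precision=4,suppress=True)
for z in (.2,.09): print(press([.4535,.237],z,-.213,.3))
E
```

```text
(array([0.4575, 0.2361, 0.1866]), array([ 42.1,  -0.2, 148.2]), array([ 0.003, -0.016, -0.   ]), array([ 0.2888, -0.0625, -0.9553]))
(array([0.4575, 0.2361, 0.0766]), array([ 72.9,  -0.6, 253.8]), array([ 0.003, -0.016, -0.   ]), array([ 0.2888, -0.0625, -0.9553]))
```

```bash
python3 -m handwheel '[1,14,0,50,0,0,0, 1,28,0,100,0,-0.01,0, 1,42,0,148,0,-0.01,0, 1,57,0,200,0,-0.01,0, 1,68,0,235,0,-0.01,0, 1,73,0,254,0,-0.01,0, 1,73,0,254,0,-0.01,0]'; python3 - <<'E'
from h import *
import pickle
c=r.calibration("wrist");a=r.read_camera("wrist")[:,:,::-1];cv2.imwrite("pics/w10.png",a);pickle.dump(c,open("w10.pkl","wb"))
b=r.read_camera("top")[200:340,120:310,::-1];cv2.imwrite("pics/t10.png",cv2.resize(b,None,fx=4,fy=4,interpolation=cv2.INTER_CUBIC))
np.set_printoptions(precision=4,suppress=True)
print(r.get_state()["joints"],press([.4535,.237],.05,-.213,.3)[1:3], proj("wrist",[.4535,.237,.048],c))
E
```

```text
t: 13.25
position: [0.4558, 0.2361, 0.0742]
orientation: [-3.141, 0.291, 2.93]
wrist_force: [0.7, -0.1, -0.3]
grip_width: -0.0
[ 0.5723 -0.0272  2.2414 -0.3062  0.7365 -0.5791] (array([11.8, -1.6, 38.7]), array([ 0.004, -0.005,  0.001])) [280.9448 230.6205]
```

View pics/w10.png

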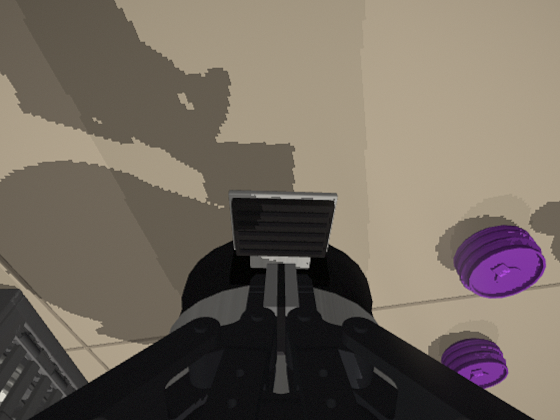

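View pics/t10.png

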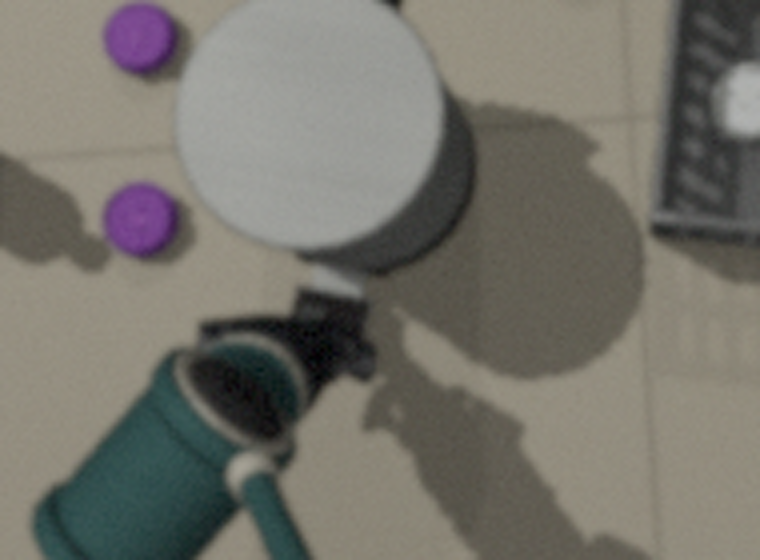

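```bash
python3 -m handwheel '[1,3,0,10,0,0,0, 1,6,-1,20,0,0,0, 1,9,-1,30,0,0,0, 1,11,-1,36,0,0,0, 1,11,-1,36,0,0,0]'; python3 - <<'E'
from h import *
a=r.read_camera("wrist")[:,:,::-1];cv2.imwrite("pics/w11.png",a)
np.set_printoptions(precision=4,suppress=True)
print(r.get_state()["wrist_force"])
E
```

```text
t: 13.98
position: [0.4566, 0.2364, 0.0386]
orientation: [3.139, 0.294, 2.931]
wrist_force: [-4.7, -2.3, 10.4]
grip_width: -0.0003
[-4.3913 -2.0074  9.0261]
```

View pics/w11.png

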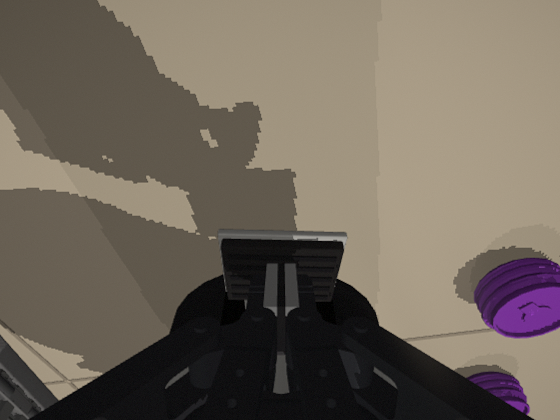

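```bash
python3 -m handwheel '[1,1,0,5,0,0,0, 1,3,0,10,0,0,0, 1,4.5,0,15,0,0,0, 1,6,0,20,0,0,0, 1,6,0,20,0,0,0]'; python3 -m handwheel '[1,1,0,4,0,0,0, 1,2,0,7,0,0,0, 1,2,0,7,0,0,0]'; python3 - <<'E'
from h import *
a=r.read_camera("wrist")[:,:,::-1];cv2.imwrite("pics/w12.png",a)
a=r.read_camera("scene")[100:280,260:440,::-1];cv2.imwrite("pics/s12.png",cv2.resize(a,None,fx=3.3,fy=3.3,interpolation=cv2.INTER_CUBIC))
np.set_printoptions(precision=4,suppress=True)
print(r.get_state()["wrist_force"])
E
```

```text
t: 14.65
position: [0.4563, 0.237, 0.0178]
orientation: [3.138, 0.293, 2.93]
wrist_force: [-5.4, 1.2, 5.6]
grip_width: 0.0001
t: 15.02
position: [0.4564, 0.237, 0.0106]
orientation: [3.138, 0.293, 2.93]
wrist_force: [-6.5, 2.2, 7.1]
grip_width: -0.0003
[-5.6955  1.7972  6.6981]
```

View pics/w12.png

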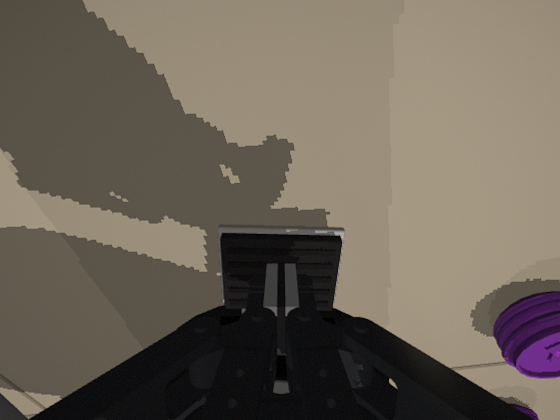

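View pics/s12.png

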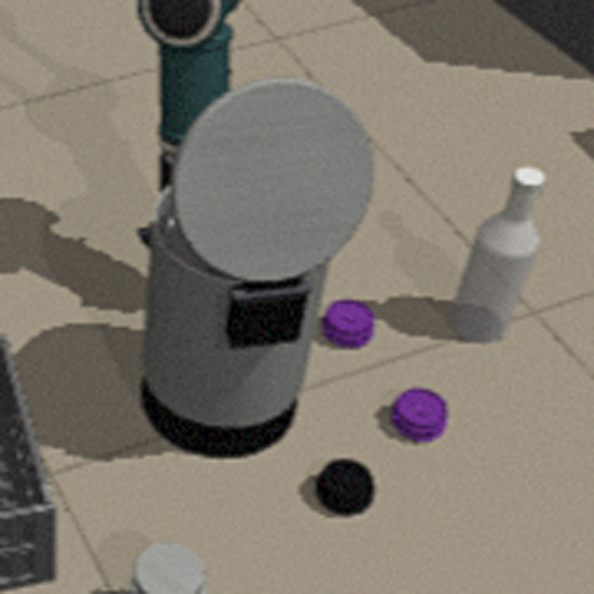

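```bash
python3 - <<'E'
from h import *
np.set_printoptions(precision=1,suppress=True)
B=np.array([.5745,.207,0]);x=np.array([np.cos(.213),-np.sin(.213),0]);y=np.array([-x[1],x[0],0]);zz=np.array([0,0,1])
for a in (.7,.9,1.1,1.2,1.33):
  # hinge at 88 back, z .256; disc underside/top visible rim highest pixel
  u=-x*np.cos(a)+zz*np.sin(a); h=B+.088*x+zz*.256; n=x*np.sin(a)+zz*np.cos(a)
  p=np.array([proj("scene",h+.088*u+.006*n+.088*(np.cos(t)*u+np.sin(t)*y)) for t in np.linspace(0,6.28,90)])
  q=(p-[260,100])*3.3; print(a,"top",q[:,1].min(),"bottom",q[:,1].max(),"left",q[:,0].min(),"right",q[:,0].max())
E
```

```text
0.7 top 82.53281243052986 bottom 280.95021028860504 left 160.6651613519555 right 355.22918367217
0.9 top 77.07144095565384 bottom 282.3039607255122 left 165.67474635934627 right 361.81621418312267
1.1 top 79.86680150506383 bottom 283.65556848878265 left 171.06923801910875 right 369.3586366725145
1.2 top 84.57104119427625 bottom 284.3134093186342 left 173.71991313980945 right 373.378677159521
1.33 top 94.08447795372697 bottom 285.17625133162176 left 177.22399307429367 right 378.9220025147146
```

```bash
python3 -m handwheel '[1,0.6,0,2,0,0,0, 1,0.6,0,2,0,0,0]';python3 -m handwheel '[1,0.6,0,2,0,0,0, 1,0.6,0,2,0,0,0]'; python3 - <<'E'
from h import *
a=r.read_camera("scene")[100:280,260:440,::-1];cv2.imwrite("pics/s13.png",cv2.resize(a,None,fx=3.3,fy=3.3,interpolation=cv2.INTER_CUBIC))
E
```

```text
t: 15.38
position: [0.4565, 0.237, 0.0086]
orientation: [3.138, 0.294, 2.93]
wrist_force: [-5.0, 0.9, 6.4]
grip_width: 0.0003
t: 15.62
position: [0.4566, 0.237, 0.0066]
orientation: [3.138, 0.294, 2.93]
wrist_force: [-6.3, 1.1, 9.0]
grip_width: -0.0001
```

View pics/s13.png

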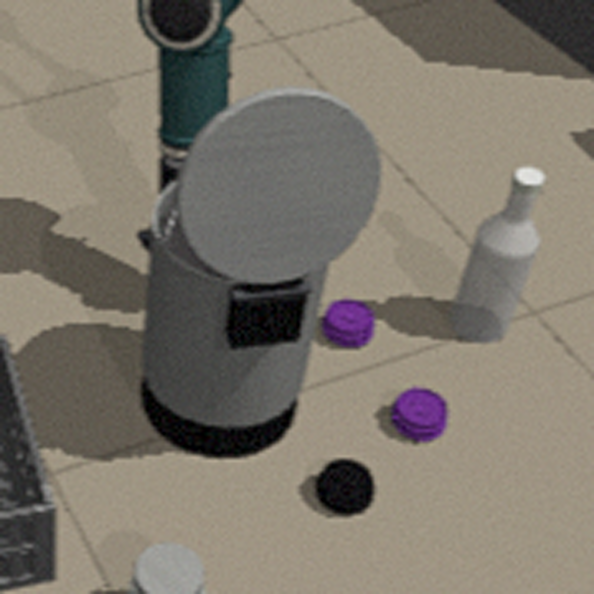

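```bash
python3 -m handwheel '[1,0.3,0,1,0,0,0, 1,0.3,0,1,0,0,0, 1,0.3,0,1,0,0,0, 1,0.3,0,1,0,0,0, 1,0.3,0,1,0,0,0, 1,0.3,0,1,0,0,0, 1,0.3,0,1,0,0,0]'; python3 - <<'E'
from h import *
a=r.read_camera("scene")[:,:,::-1];cv2.imwrite("pics/s14.png",a)
cv2.imwrite("pics/w14.png",r.read_camera("wrist")[:,:,::-1])
E
```

```text
t: 16.55
position: [0.4567, 0.237, 0.0058]
orientation: [3.138, 0.294, 2.93]
wrist_force: [-8.0, 0.4, 10.3]
grip_width: -0.0001
```

View pics/s14.png

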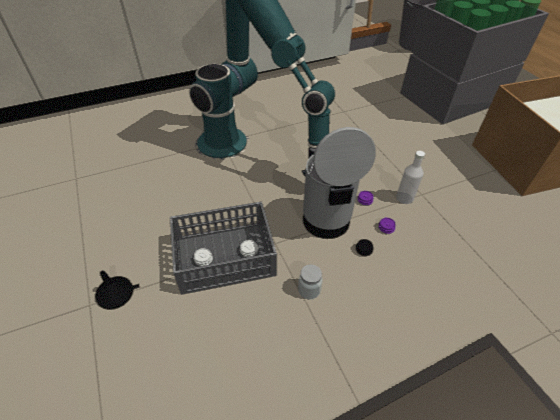

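View pics/w14.png

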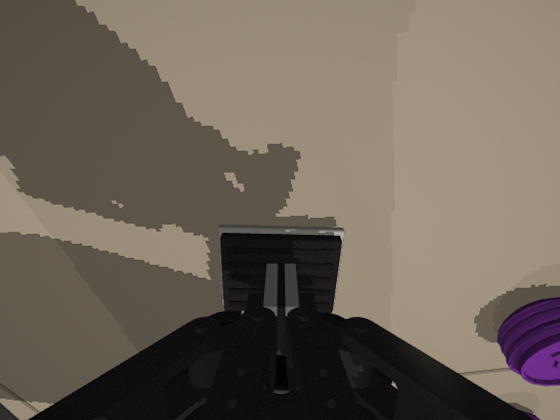

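The scene picture shows the lid wide open at (346,157). Both cans are in the crate at (203,257) and (249,248), and the bystanders haven't moved. In the wrist picture the fingertips rest on the tread at about (281,265). I'm handing in now.

```bash
python3 -c "
from rig import r
print(r.job_done(), r.get_state()['wrist_force'])"
```

```text
the job is handed in; nothing more can be done
the job is handed in; nothing more can be done
```

The silver can is in the empty half of the crate, placed while the lid was still shut. I handed the job in with the closed fingertips holding the pedal down, at about 16.6 s of the 56 s allowed.

- **Pedal and lid:** From the scene picture the lid stands at about 1.3 rad, which puts the pedal near 0.28, past the third click at 0.24. It held through about 0.9 s of waiting, with roughly 10 N upward on the wrist (13 N in all). I had no direct reading of the pedal angle. At the previous depth the lid estimate was only borderline, about 1.1 to 1.2 rad, so I pressed about 5 mm further.
- **Other objects:** In the last scene picture both cans lie in the crate. The crate, jar, bottle, funnel and the purple and black look-alikes stand where they were.
- **First grasp failed:** The fingers closed above the can without touching it. The pictures put the shut fingertips 12 to 16 mm behind the reported TCP, not 17 mm ahead as stated. I corrected for that, and the second grasp held at 55 mm opening, a little under the stated 58 mm.

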